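Post-cure the castings in the UV chamber

ROBOT

A 6-joint arm with a two-finger parallel gripper is mounted at the origin on the work surface. World frame = base frame: x ahead of the robot, y to its left, z up, the work surface at z = 0. Lengths are in m, angles in rad, forces in N, time in s.
With the tool pointing down it reaches from about 0.375 to 0.9 m from the base axis. Payload 3.1 kg.
Tool frame: the origin (TCP) lies midway between the tips of the shut fingers; the grasp point (between the pads) lies pinch_z behind it (pinch_z is the distance from the TCP to the grasp point, in m); y points along the fingers, z is the direction in which the jaws open and shut, and the axes are right-handed (so a half turn about y gives the same grasp; the last joint's range is limited). The gripper opens to 87 mm and grips with 3 to 60 N. Pads are 19 mm wide; open, the fingers measure 117 mm over their backs; the gripper's body (75 mm by 190 mm) begins 51 mm behind the grasp point.
Start: joints at [-1.333, 0.527, 1.433, -0, 1.181, -0.178], TCP at [0.252, -0.572, 0.223] pointing down, gripper open.
Joint ranges: [-3.08, 3.08], [-0.75, 2.2], [0.22, 2.44], [-1.43, 4.57], [0, 2.65], [-2.85, 2.85]. Speed limits (rad/s): [2.79, 2.79, 3.14, 3.14, 3.14, 3.14].

INTERFACE

Orientations are given as a unit quaternion [x, y, z, w].
In Python, from rig import get_obs, camera, hand_in, pinch_z gives the robot as it stands. The module is installed in compiled form; this text tells all that it offers.
- The arm moves only by the tool arm_command, never from a script. Its argument "plan" is a list of rows, each a list of 2 entries, a list of its own where there are three numbers: the shift along the world's x, y, z in units of 25 mm (1.0 is 25 mm), then the turn about the world's z in units of 5 degrees (1.0 is 5 degrees). A call has 1 to 5 rows; each row is the pose to reach, as a shift and turn from the pose commanded when the call began; what a row does not reach only later rows make up. A row lasts 1/10 s, in which the tool goes at most 50 mm and 8.59 degrees, less where a joint would pass 70% of its speed; a pose out of reach is approached as far as the arm can. A call with a gripper value outside its range is refused whole. "fingers" is the opening, from -1 (shut) to 1 (fully open), set as the call begins (left out, the last holds). The fingers move at their own pace and stop on an object; "force" is the grip in N (left out, the last holds). Time passes only in rows, so rows that repeat a pose let the fingers close. It gives the time, the measured TCP pose, the force and the opening at its end, in the units of the state.
- get_obs(): the state, without advancing time (a new reading comes with each control period).
- camera(name): name is "side" or "top"; returns a dict with "pixels" (384x512x3 uint8, red, green, blue), "camera_matrix" (3x3 intrinsics, pixels), "R" (3x3) and "t" (3): a world point X has camera coordinates R X + t. Camera axes: x right, y down, z forward; pixel columns grow to the right and rows downward; lengths in m; the calibration is good to about 2 mm. A picture is of the moment at which its call begins. There is no depth.
- hand_in(): hands the job in, once; it reports no verdict.
The state is a dict: "time": time; "q": joint angles; "joint_velocities": joint speeds; "joint_torque": joint torques, N m; "position": TCP position; "tool_rot": TCP orientation; "ft_force": force on the tool from outside, world axes, zero at the start; "moment": the same for the moment, N m; "grip_width": finger opening in m.
Only numpy, scipy, OpenCV 4.12 (cv2) and the standard library are available. Lean on these libraries where they do the work, as an engineer would, in place of code of your own. Each camera call takes 0.05 s, during which the arm holds its last target.

TASK

Take the orange lid off the UV curing chamber and lay it aside (the green cutting mat is free), then lift every yellow casting out of the blue mould and put it inside the chamber, standing or lying, on the chamber's floor. Set the lid back so that it sits down in the rim, level all round, and only then push the green start plunger all the way down and let it come up again. Leave the chamber closed with all the castings in it, and the white glue bottle and the orange cup standing where they are.

Things in the scene. Friction and masses are not known exactly. Their poses are not given: they have to be found in the camera images.
- chamber: fixed top-loading UV curing chamber: grey open-topped round drum, 206 mm outside, 190 mm inside diameter, rim 114 mm and flat inner floor 30 mm above the bench. Origin on the bench at the drum's centre. On its -x side (towards the robot, give or take its yaw) a black console, 130 mm wide, 70 mm high, reaching to 173 mm from the drum's centre, carries the start plunger on its flat top
- chamber_floor (a point): centre of the drum's inner floor, 30 mm above the bench; axes as the chamber
- chamber_rim (a point): centre of the drum's mouth in the plane of the rim, 114 mm above the bench; z up
- lid: loose orange lid, 0.3 kg: disc 206 mm in diameter, 6 mm thick, with a round black knob (36 mm wide, 40 mm high) in the middle and a chamfered plug beneath (182 mm wide, 8 mm deep) that drops into the drum with 4 mm play all round. Origin at the centre of the plug's underside, z up: disc from 8 to 14 mm, knob's top 54 mm. Seated, the origin is 8 mm below the rim. Starts on the chamber
- start (a joint): stroke of the chamber's start plunger: 0 is up (released), 0.010 m is fully down; it is pressed downwards, springs back by itself, and takes about 9 N at full stroke
- start_top (a point): centre of the top of the green start plunger (30 mm in diameter) on top of the chamber's console, 141 mm to the chamber's -x side of the drum's centre; it sinks with the plunger
- mould: fixed pale blue lower half of a two-part casting mould, a block 172 x 172 x 24 mm with four square open cavities 56 mm wide and 16 mm deep, in two rows of two with 80 mm between centres. Origin on the bench under its centre, sides along its x and y
- mat: fixed green cutting mat 225 x 225 x 3 mm, bare: free bench space on which the lid can be laid. Origin on the bench under its centre
- casting0: yellow cast post foot, 75 g: square base 52 x 52 x 14 mm with a round upright stem on it (24 mm in diameter, flared to 40 mm below z = 24 mm, top at 64 mm). Origin at the centre of the base's underside, z along the stem. Starts in a mould cavity, underside 8 mm above the bench, the stem standing proud. Two to four of the four castings are there
- casting1: another such casting, the same as casting0; may be absent
- casting2: another such casting, the same as casting0; may be absent
- casting3: another such casting, the same as casting0; may be absent
- glue: white glue bottle, 44 mm in diameter, 100 mm high, standing: not part of the job
- cup: orange printed cup, 76 mm in diameter, 85 mm high, standing: not part of the job
Not all that is in view belongs to the job. What is shaped like the casting0 but pink is not meant. Leave any pink look-alike of the casting1 alone.

How it is judged:
On the way, in this order (a step that is already met when the one before it is completed fails the run):
1. the lid is off and every casting is inside the chamber (horizontal distance between each of casting0, casting1, casting2, casting3 and chamber_floor below 0.095 m and z of casting0 in the frame of chamber_floor between -0.005 and 0.045 m and z of casting1 in the frame of chamber_floor between -0.005 and 0.045 m and z of casting2 in the frame of chamber_floor between -0.005 and 0.045 m and z of casting3 in the frame of chamber_floor between -0.005 and 0.045 m and horizontal distance between lid and chamber_rim above 0.1 m), for 0.2 s.
2. the lid is seated level in the chamber's rim, with the castings inside (horizontal distance between each of casting0, casting1, casting2, casting3 and chamber_floor below 0.095 m and z of casting0 in the frame of chamber_floor between -0.005 and 0.045 m and z of casting1 in the frame of chamber_floor between -0.005 and 0.045 m and z of casting2 in the frame of chamber_floor between -0.005 and 0.045 m and z of casting3 in the frame of chamber_floor between -0.005 and 0.045 m and horizontal distance between lid and chamber_rim below 0.006 m and z of lid in the frame of chamber_rim below -0.0055 m and angle between lid's own z axis and vertical below 0.03 rad), for 0.2 s.
3. the start plunger is pushed fully down with the lid seated (value of joint start above 0.0085 m and horizontal distance between lid and chamber_rim below 0.006 m and z of lid in the frame of chamber_rim below -0.0055 m and angle between lid's own z axis and vertical below 0.03 rad), for 0.05 s.
At the end, for the whole second after the job is handed in: Every casting is in the drum (within 95 mm of its axis, origin under 45 mm above its floor); the lid is centred within 6 mm, down on the rim within 2.5 mm and tilted under 0.03 rad; the plunger is up again (under 2 mm); all released and at rest (all of step 2 and value of joint start below 0.002 m and linear speed of each of lid, casting0, casting1, casting2, casting3 below 0.02 m/s); the robot touches nothing.
It fails at once if the glue bottle or the cup is knocked more than 40 mm from its place or toppled (distance of any of glue, cup from where it was at the start of the episode above 0.04 m or angle between any of glue, cup's own z axis and vertical above 0.6 rad).
Of casting0, casting1, casting2, casting3 only 2 to 4 are there at a start; the rules pass over those that are not, and their reading is None.
At some moment in a run one of lid, casting0, casting1, casting2, casting3 may be knocked a few centimetres aside while the robot is not near it.
Once in a run the grip may slacken for a moment while it holds something.
It also fails if it takes over 210 s, if anything falls off the work surface, if the arm or the gripper's body presses on something with over 40 N, if the wrist force passes 120 N, or if a joint passes its speed limit or range.

## Working session

There is one attempt and no reset: what is moved stays moved. The work goes in short steps, Python scripts to look and compute and a tool call to move; the robot and the scene stay as the last step left them, time stands still between calls to the robot, and variables do not carry over. Pictures are saved under pics/ and viewed, and the job is handed in when it is done.

Besides the shell and the picture viewer there is one more tool, called after "Emit:" by a JSON object that holds its "op" and its "data", one argument or row to a line. arm_command: Moves the arm, as the interface text tells. Its arguments: {"type":"object","properties":{"plan":{"type":"array"},"fingers":{"type":"number"},"force":{"type":"number"}},"required":["plan"]}

```bash
mkdir -p pics; ls
cat > h.py <<'E'
import numpy as np, cv2
from rig import get_obs, camera, hand_in, pinch_z
def cap(name,fn):
    c=camera(name); cv2.imwrite(fn,cv2.cvtColor(c["pixels"],cv2.COLOR_RGB2BGR)); return c
def ray(c,u,v,z):
    K=np.array(c["camera_matrix"]);R=np.array(c["R"]);t=np.array(c["t"])
    d=R.T@np.linalg.solve(K,[u,v,1.]);o=-R.T@t
    return o+d*(z-o[2])/d[2]
def proj(c,X):
    p=np.array(c["camera_matrix"])@(np.array(c["R"])@np.array(X)+np.array(c["t"]));return p[:2]/p[2]
E
python3 - <<'E'
from h import *
print(pinch_z, get_obs())
for n in("side","top"):
    c=cap(n,f"pics/{n}0.png"); print(n,c["camera_matrix"],-np.array(c["R"]).T@c["t"])
E
```

```text
pics
0.0187 {'time': 0.0, 'q': array([-1.33348422e+00,  5.28456128e-01,  1.43390387e+00, -1.11167102e-05,
        1.18138932e+00, -1.78493721e-01]), 'joint_velocities': array([-0.00050218,  0.00092399,  0.00119018,  0.00011864,  0.00109249,
       -0.00073953]), 'joint_torque': array([ 2.09993250e-04, -4.40044534e+01, -1.76594424e+01,  6.32050401e-02,
        5.83366491e-02, -1.55919538e-04]), 'position': array([ 0.25230712, -0.57100866,  0.2215773 ]), 'tool_rot': array([-0.14598023,  0.69264124, -0.69111712,  0.14592812]), 'ft_force': array([-0.15373849,  0.59249046, -0.02432168]), 'moment': array([ 0.06740731, -0.01460459, -0.021884  ]), 'grip_width': 0.08740386401072721}
side [[467.99970896   0.         243.87172635]
 [  0.         467.99970896 186.96883449]
 [  0.           0.           1.        ]] [0.02157114 0.7068171  0.96387608]
top [[481.99326453   0.         253.43920235]
 [  0.         481.99326453 199.30049474]
 [  0.           0.           1.        ]] [0.3353148  0.01918704 1.55778839]
```

View pics/top0.png

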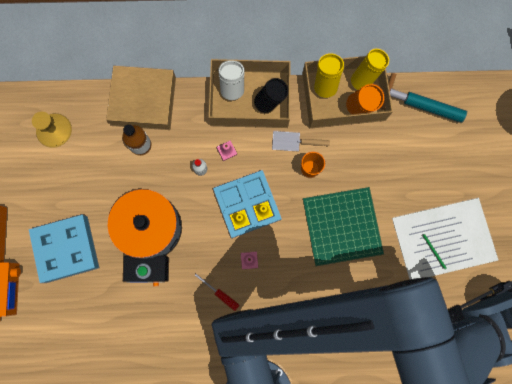

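View pics/side0.png

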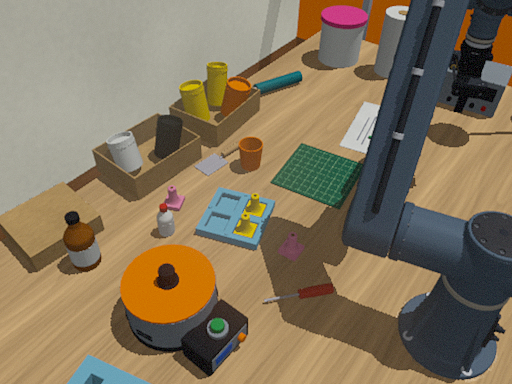

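Top view: the orange lid with its knob is at (144,223) and the plunger at (144,271). Two yellow castings stand in the mould at (239,218) and (263,210). The mat is at (343,226), the glue at (199,167) and the cup at (312,163). Possible mix-ups:
- **Castings:** pink look-alikes at (227,150) and (250,260), yellow cups at (329,76) and (371,68), and a yellow object at (45,125).
- **Mould:** a second blue block at (64,247).
- **Cup:** an orange cup in the box at (368,98).

I choose the two yellow castings in the mould.

```bash
cat >> h.py <<'E'
def blobs(c,lo,hi,amin=15):
    h=cv2.cvtColor(c["pixels"],cv2.COLOR_RGB2HSV); m=cv2.inRange(h,np.array(lo),np.array(hi))
    n,l,s,ce=cv2.connectedComponentsWithStats(m)
    return m,[(s[i].tolist(),ce[i].round(1).tolist()) for i in range(1,n) if s[i][4]>=amin]
E
python3 - <<'E'
from h import *
t=camera("top"); s=camera("side")
im=cv2.cvtColor(t["pixels"],cv2.COLOR_RGB2BGR)
cv2.imwrite("pics/crop1.png",np.hstack([cv2.resize(im[150:300,90:290],None,fx=4,fy=4,interpolation=cv2.INTER_CUBIC)]))
for nm,lo,hi in[("orange",(8,180,120),(17,255,255)),("yellow",(22,150,100),(32,255,255)),("green",(55,80,40),(85,255,255)),("blue",(95,60,100),(110,255,255)),("white",(0,0,200),(180,40,255))]:
    for n,c in(("top",t),("side",s)):
        print(nm,n,[b for b in blobs(c,lo,hi,25)[1]])
E
```

```text
orange top [([358, 83, 27, 30, 573], [370.6, 97.4]), ([301, 152, 24, 25, 298], [310.2, 163.0]), ([107, 189, 69, 69, 3482], [141.4, 222.9]), ([0, 262, 20, 55, 508], [5.1, 284.2])]
orange side [([297, 0, 66, 40, 1083], [316.9, 14.4]), ([366, 0, 45, 45, 743], [379.8, 17.4]), ([455, 9, 19, 41, 246], [463.7, 28.4]), ([492, 14, 20, 52, 767], [503.3, 42.1]), ([227, 76, 24, 16, 198], [238.6, 84.1]), ([508, 76, 4, 11, 27], [510.0, 81.9]), ([239, 137, 24, 31, 249], [250.3, 147.0]), ([120, 244, 95, 80, 5213], [167.0, 284.7]), ([238, 333, 8, 9, 50], [241.5, 336.8])]
yellow top [([353, 49, 36, 41, 734], [372.0, 67.9]), ([318, 54, 27, 44, 885], [329.8, 74.1]), ([253, 201, 20, 20, 248], [262.7, 210.6]), ([230, 210, 20, 20, 249], [239.4, 219.2])]
yellow side [([179, 62, 48, 59, 1623], [204.8, 91.2]), ([233, 193, 33, 45, 596], [249.9, 216.5])]
green top [([303, 188, 80, 78, 4604], [342.4, 226.2]), ([423, 235, 23, 34, 103], [434.2, 251.4]), ([137, 266, 11, 10, 85], [141.8, 270.5])]
green side [([271, 144, 92, 65, 3233], [318.8, 174.9]), ([210, 318, 15, 15, 172], [217.1, 325.0])]
blue top [([214, 171, 
[... 256 characters left out ...]
57, 28, 27, 561], [250.4, 370.9]), ([500, 357, 12, 9, 71], [506.0, 360.8]), ([268, 363, 10, 7, 45], [272.6, 366.3]), ([279, 373, 10, 11, 69], [283.5, 379.2])]
blue side [([196, 188, 79, 61, 2027], [231.9, 215.5]), ([402, 204, 65, 44, 1461], [434.9, 224.6]), ([469, 212, 43, 49, 161], [484.2, 239.9]), ([404, 294, 21, 14, 59], [416.5, 299.1]), ([471, 340, 25, 36, 465], [484.0, 358.2]), ([67, 355, 83, 29, 1159], [102.0, 373.4])]
white top [([221, 65, 20, 14, 229], [230.8, 71.7]), ([393, 198, 105, 77, 4583], [447.5, 235.5]), ([430, 261, 9, 6, 37], [434.2, 263.7]), ([411, 271, 9, 7, 44], [414.7, 274.4])]
white side [([387, 7, 21, 12, 108], [396.6, 11.3]), ([341, 103, 38, 50, 688], [360.9, 128.4])]
```

View pics/crop1.png

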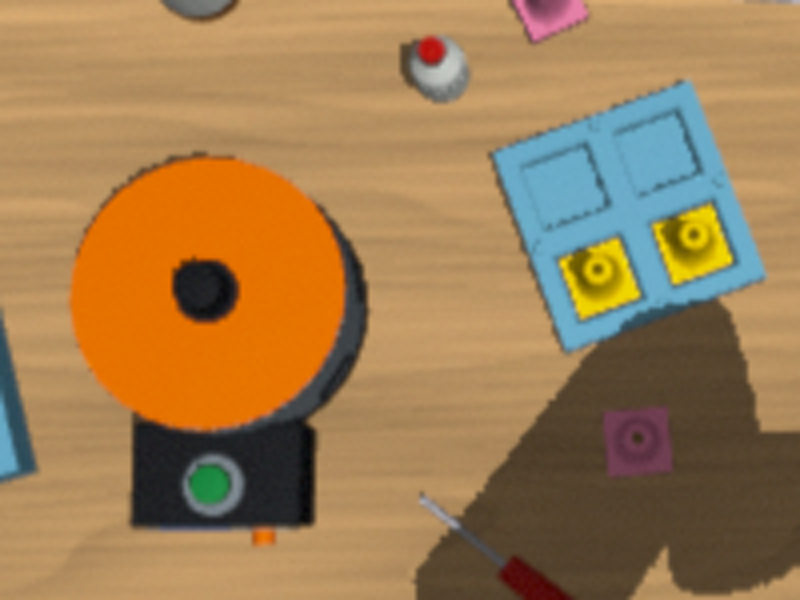

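The close crop shows two yellow castings with their stem-top rings at crop (598,268) and (694,234), which is full px (239.5,217) and (263.5,208.5). The other two cavities are empty. The lid is centred around (142,223) and the plunger is at (141.8,270.5).

```bash
cat > m.py <<'E'
from h import *
t=camera("top"); s=camera("side")
def circ(c,lo,hi,box,z):
    m,_=blobs(c,lo,hi); x0,y0,x1,y1=box; k=np.zeros_like(m);k[y0:y1,x0:x1]=m[y0:y1,x0:x1]
    cs=max(cv2.findContours(k,cv2.RETR_EXTERNAL,cv2.CHAIN_APPROX_NONE)[0],key=cv2.contourArea)[:,0]
    W=np.array([ray(c,u,v,z)[:2] for u,v in cs],np.float32); (p,r)=cv2.minEnclosingCircle(W)
    A=np.c_[2*W,np.ones(len(W))];x=np.linalg.lstsq(A,(W**2).sum(1),rcond=None)[0]
    return p,r,x[:2],np.sqrt(x[2]+x[0]**2+x[1]**2)
O=((8,180,120),(17,255,255)); G=((55,80,40),(85,255,255))
if __name__=="__main__":
    print("lid top",circ(t,*O,(100,180,180,265),.12)); print("lid side",circ(s,*O,(115,235,220,330),.12))
    print("plg", ray(t,141.8,270.5,.078),ray(s,217.1,325,.078))
    print("cast",ray(t,239.2,216.7,.072),ray(t,263.2,208.2,.072))
    for n,b,z in(("mould",(205,165,290,245),.024),("mat",(290,180,390,270),.003)):
        m,_=blobs(t,*((95,60,100),(110,255,255)) if n=="mould" else G); k=np.zeros_like(m);k[b[1]:b[3],b[0]:b[2]]=m[b[1]:b[3],b[0]:b[2]]
        if n=="mould": k|=cv2.inRange(cv2.cvtColor(t["pixels"],cv2.COLOR_RGB2HSV),np.array((22,150,60)),np.array((32,255,255)))*0
        pts=cv2.findNonZero(k); r=cv2.minAreaRect(pts); bx=cv2.boxPoints(r)
        W=np.array([ray(t,u,v,z)[:2] for u,v in bx]); print(n,W.mean(0),W.round(3).tolist(),np.linalg.norm(np.diff(W,axis=0),axis=1))
    print("glue",ray(t,199.8,167,.05),"cup",ray(t,312.5,163,.085),"pink",ray(t,227,150,.03),ray(t,250,260,.03))
E
python3 m.py
python3 - <<'E'
from h import *
s=camera("side"); im=cv2.cvtColor(s["pixels"],cv2.COLOR_RGB2BGR)
cv2.imwrite("pics/crop2.png",cv2.resize(im[180:360,110:290],None,fx=3.3,fy=3.3,interpolation=cv2.INTER_CUBIC))
E
```

```text
lid top ((0.5235978960990906, 0.33596357703208923), 0.1032467633485794, array([0.5237619, 0.3359866]), np.float64(0.10142269964030809))
lid side ((0.5218971371650696, 0.33597055077552795), 0.10315093398094177, array([0.5220692 , 0.33649756]), np.float64(0.10140288995353054))
plg [0.38228126 0.34211259 0.078     ] [0.38560807 0.33343429 0.078     ]
cast [0.53983821 0.04340245 0.072     ] [ 0.56461544 -0.03202925  0.072     ]
mould [0.58967051 0.01869811] [[0.643, 0.129], [0.701, -0.036], [0.535, -0.09], [0.48, 0.072]] [0.17460149 0.17449853 0.17153867]
mat [ 0.51182419 -0.29118943] [[0.605, -0.165], [0.639, -0.392], [0.418, -0.415], [0.385, -0.193]] [0.22979439 0.22269825 0.22433215]
glue [0.70704133 0.16651516 0.05      ] cup [ 0.70240995 -0.19117404  0.085     ] pink [0.76690018 0.0790488  0.03      ] [0.40725198 0.01320075 0.03      ]
```

View pics/crop2.png

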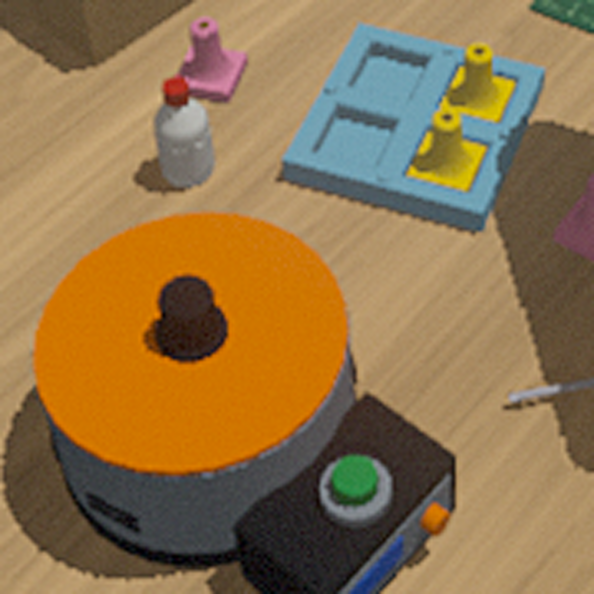

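Run:
```python
from h import *
from scipy.spatial.transform import Rotation as R
o=get_obs(); M=R.from_quat(o["tool_rot"]).as_matrix(); print(M.round(3))
t=camera("top");s=camera("side")
for z in(.07,.075,.08,.085,.09): print(z,ray(t,141.8,270.5,z)[:2],ray(s,217.1,325,z)[:2])
print((np.array([.523,.336,.25])-o["position"])/.025)
```

```text
[[-0.915 -0.     0.404]
 [-0.404  0.    -0.915]
 [-0.    -1.    -0.   ]]
0.07 [0.38253517 0.34385839] [0.38889555 0.33006242]
0.075 [0.38237647 0.34276726] [0.38684088 0.33216984]
0.08 [0.38221778 0.34167614] [0.38478621 0.33427726]
0.085 [0.38205909 0.34058502] [0.38273153 0.33638468]
0.09 [0.3819004 0.3394939] [0.38067686 0.3384921 ]
[10.82249975 36.3035278   1.10759123]
```

Emit:
{"op": "arm_command", "data": {
  "plan": [
    [[0.55,1.85,0.2],0],
    [[1.1,3.7,0.4],0],
    [[1.65,5.55,0.6],0],
    [[2.2,7.4,0.8],0],
    [[2.75,9.25,1],0]
  ],
  "fingers": 1,
  "force": 30
}}

```text
time: 0.95
position: [0.3215, -0.3387, 0.2479]
tool_rot: [0.146, -0.692, 0.692, -0.146]
ft_force: [0.5, -0.5, 1.0]
grip_width: 0.0873
```

Emit:
{"op": "arm_command", "data": {
  "plan": [
    [[0.55,1.85,0],0],
    [[1.1,3.7,0],0],
    [[1.65,5.55,0],0],
    [[2.2,7.4,0],0],
    [[2.75,9.25,0],0]
  ]
}}

```text
time: 1.45
position: [0.3903, -0.1075, 0.248]
tool_rot: [0.145, -0.692, 0.692, -0.146]
ft_force: [1.4, -0.8, 0.2]
grip_width: 0.0868
```

Emit:
{"op": "arm_command", "data": {
  "plan": [
    [[0.55,1.85,0],0],
    [[1.1,3.7,0],0],
    [[1.65,5.55,0],0],
    [[2.2,7.4,0],0],
    [[2.75,9.25,0],0]
  ]
}}

```text
time: 1.95
position: [0.4591, 0.1242, 0.2479]
tool_rot: [0.146, -0.692, 0.692, -0.146]
ft_force: [0.6, -0.7, -1.3]
grip_width: 0.0872
```

Emit:
{"op": "arm_command", "data": {
  "plan": [
    [[0.5,1.7,0],0],
    [[1.05,3.4,0],0],
    [[1.55,5.1,0],0],
    [[2.05,6.8,0],0],
    [[2.6,8.5,0],0]
  ]
}}

```text
time: 2.45
position: [0.5238, 0.3365, 0.2476]
tool_rot: [0.146, -0.692, 0.692, -0.146]
ft_force: [1.3, 0.4, 0.8]
grip_width: 0.0868
```

Emit:
{"op": "arm_command", "data": {
  "plan": [
    [[0,0,-1.5],0],
    [[0,0,-3],0],
    [[0,0,-4.2],0],
    [[0,0,-4.75],0],
    [[0,0,-4.75],0]
  ]
}}

```text
time: 2.95
position: [0.5224, 0.3339, 0.1268]
tool_rot: [0.148, -0.692, 0.692, -0.144]
ft_force: [-0.4, 0.1, -0.2]
grip_width: 0.0875
```

Run:
```python
from h import *
s=camera("side"); im=cv2.cvtColor(s["pixels"],cv2.COLOR_RGB2BGR)
cv2.imwrite("pics/crop3.png",cv2.resize(im[150:370,60:300],None,fx=2.6,fy=2.6,interpolation=cv2.INTER_CUBIC))
```

```text
(no output)
```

View pics/crop3.png

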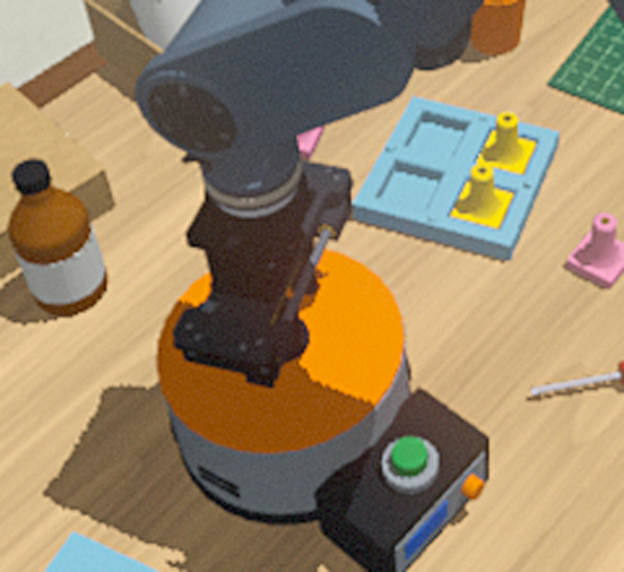

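The gripper straddles the knob (crop about (250,310)) and the lid still looks seated. I'll close now.

Emit:
{"op": "arm_command", "data": {
  "plan": [
    [[0,0,0],0],
    [[0,0,0],0],
    [[0,0,0],0],
    [[0,0,0],0],
    [[0,0,0],0]
  ],
  "fingers": -1,
  "force": 40
}}

```text
time: 3.5
position: [0.5239, 0.3346, 0.1293]
tool_rot: [-0.146, 0.692, -0.692, 0.146]
ft_force: [0.0, 0.2, 0.1]
grip_width: 0.0552
```

Emit:
{"op": "arm_command", "data": {
  "plan": [
    [[0,0,0.3],0],
    [[0,0,0.8],0],
    [[0,0,1.6],0],
    [[0,0,2.4],0],
    [[0,0,2.8],0]
  ]
}}

```text
time: 4.0
position: [0.5244, 0.3349, 0.201]
tool_rot: [-0.145, 0.692, -0.692, 0.147]
ft_force: [0.2, 0.2, -2.7]
grip_width: 0.033
```

Emit:
{"op": "arm_command", "data": {
  "plan": [
    [[0,0,0],0],
    [[0,0,0],0]
  ]
}}

```text
time: 4.2
position: [0.5232, 0.3343, 0.1984]
tool_rot: [0.146, -0.692, 0.692, -0.146]
ft_force: [1.3, -0.7, -4.0]
grip_width: 0.0336
```

Run:
```python
from h import *
s=camera("side"); im=cv2.cvtColor(s["pixels"],cv2.COLOR_RGB2BGR)
cv2.imwrite("pics/crop4.png",cv2.resize(im[150:370,60:300],None,fx=2.6,fy=2.6,interpolation=cv2.INTER_CUBIC))
print(get_obs()["grip_width"],get_obs()["ft_force"])
```

```text
0.033117925086767835 [-3.03618962e-03 -6.22062512e-01 -3.47199605e+00]
```

View pics/crop4.png

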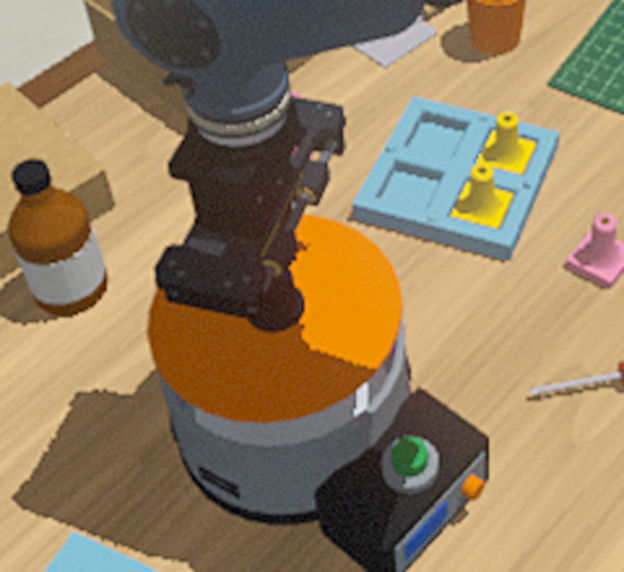

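```bash
cat >> h.py <<'E'
def lidfit(c,box,zs,rtrue=.1015):
    """circle through visible outer boundary (convex hull) of orange blob, per plane height"""
    h=cv2.cvtColor(c["pixels"],cv2.COLOR_RGB2HSV); m=cv2.inRange(h,np.array((6,170,70)),np.array((18,255,255)))
    x0,y0,x1,y1=box;k=np.zeros_like(m);k[y0:y1,x0:x1]=m[y0:y1,x0:x1]
    n,l,st,ce=cv2.connectedComponentsWithStats(k); k=(l==1+np.argmax(st[1:,4])).astype(np.uint8)
    cs=max(cv2.findContours(k,cv2.RETR_EXTERNAL,cv2.CHAIN_APPROX_NONE)[0],key=cv2.contourArea)[:,0].astype(float)
    out=[]
    for z in zs:
        W=np.array([ray(c,u,v,z)[:2] for u,v in cs]); keep=np.ones(len(W),bool)
        for _ in range(12):
            w=W[keep];x=np.linalg.lstsq(np.c_[2*w,np.ones(len(w))],(w**2).sum(1),rcond=None)[0]
            r=np.sqrt(x[2]+x[0]**2+x[1]**2); d=np.linalg.norm(W-x[:2],axis=1)-r
            keep=d>-max(.0025,np.percentile(np.abs(d),0)*1); 
        out.append((z,x[:2].round(4),round(r,4),int(keep.sum()),len(W)))
    return out
E
python3 - <<'E'
from h import *
for o in lidfit(camera("side"),(60,190,260,340),(.12,.14,.16,.17,.18,.19,.2)): print(*o)
print(lidfit(camera("top"),(60,150,220,300),(.12,.18)))
E
```

```text
0.12 [0.5466 0.3163] 0.1063 196 292
0.14 [0.5342 0.3256] 0.1038 196 292
0.16 [0.5218 0.3348] 0.1013 196 292
0.17 [0.5155 0.3395] 0.1 196 292
0.18 [0.5093 0.3441] 0.0987 196 292
0.19 [0.5031 0.3487] 0.0975 196 292
0.2 [0.4968 0.3534] 0.0962 197 292
[(0.12, array([0.5297, 0.3439]), np.float64(0.1044), 71, 142), (0.18, array([0.5216, 0.3304]), np.float64(0.1), 71, 142)]
```

The fingers were still closing while I lifted, so they hold only the knob's top edge: lid top z≈0.16, TCP 0.198. I'll set it back down and regrip lower.

Emit:
{"op": "arm_command", "data": {
  "plan": [
    [[0,0,-0.5],0],
    [[0,0,-1],0],
    [[0,0,-1.4],0],
    [[0,0,-1.6],0],
    [[0,0,-1.6],0]
  ]
}}

```text
time: 4.85
position: [0.523, 0.3343, 0.1578]
tool_rot: [0.147, -0.692, 0.692, -0.145]
ft_force: [-0.9, 0.2, -3.2]
grip_width: 0.0333
```

Emit:
{"op": "arm_command", "data": {
  "plan": [
    [[0,0,0],0],
    [[0,0,0],0],
    [[0,0,0],0],
    [[0,0,0],0]
  ],
  "fingers": 0.2
}}

```text
time: 5.25
position: [0.5244, 0.3348, 0.1595]
tool_rot: [-0.145, 0.692, -0.692, 0.147]
ft_force: [0.5, 0.4, -0.3]
grip_width: 0.0509
```

Run:
```python
from h import *
for o in lidfit(camera("side"),(60,190,260,340),(.11,.12,.13,.14)): print(*o)
o=get_obs();print(o["grip_width"],o["ft_force"],o["position"])
```

```text
0.11 [0.5278 0.3312] 0.1024 189 283
0.12 [0.5218 0.3356] 0.1012 189 283
0.13 [0.5159 0.34  ] 0.1 189 283
0.14 [0.51   0.3444] 0.0988 189 283
0.051389398912591755 [ 0.21552924 -0.04409997  0.42011376] [0.52427308 0.33475681 0.15944237]
```

Emit:
{"op": "arm_command", "data": {
  "plan": [
    [[0,0,-0.4],0],
    [[0,0,-0.8],0],
    [[0,0,-1.25],0],
    [[0,0,-1.25],0]
  ]
}}

```text
time: 5.7
position: [0.522, 0.3338, 0.1249]
tool_rot: [0.148, -0.692, 0.692, -0.144]
ft_force: [-1.0, -0.0, 0.8]
grip_width: 0.0523
```

Emit:
{"op": "arm_command", "data": {
  "plan": [
    [[0,0,0],0],
    [[0,0,0],0],
    [[0,0,0],0],
    [[0,0,0],0],
    [[0,0,0],0]
  ],
  "fingers": -1,
  "force": 45
}}

```text
time: 6.2
position: [0.524, 0.3348, 0.128]
tool_rot: [-0.146, 0.692, -0.692, 0.146]
ft_force: [-0.6, 0.9, -0.2]
grip_width: 0.0348
```

Emit:
{"op": "arm_command", "data": {
  "plan": [
    [[0,0,0],0],
    [[0,0,0],0],
    [[0,0,0],0],
    [[0,0,0.05],0],
    [[0,0,0.2],0]
  ]
}}

```text
time: 6.7
position: [0.5225, 0.3338, 0.1314]
tool_rot: [0.147, -0.692, 0.692, -0.145]
ft_force: [0.0, 0.1, -4.1]
grip_width: 0.035
```

Emit:
{"op": "arm_command", "data": {
  "plan": [
    [[0,0,0.5],0],
    [[0,0,1.2],0],
    [[0,0,2],0],
    [[0,0,2.6],0],
    [[0,0,2.6],0]
  ]
}}

```text
time: 7.2
position: [0.5254, 0.3352, 0.2007]
tool_rot: [-0.144, 0.692, -0.692, 0.148]
ft_force: [-0.4, 0.1, -2.5]
grip_width: 0.035
```

Emit:
{"op": "arm_command", "data": {
  "plan": [
    [[0,0,0],0]
  ]
}}

```text
time: 7.3
position: [0.5235, 0.3344, 0.1979]
tool_rot: [0.146, -0.692, 0.692, -0.146]
ft_force: [0.1, -0.5, -3.7]
grip_width: 0.0349
```

Run:
```python
from h import *
for o in lidfit(camera("side"),(60,170,260,340),(.16,.17,.18,.19,.2)): print(*o)
o=get_obs();print(o["grip_width"],o["ft_force"],o["position"])
```

```text
0.16 [0.5405 0.3207] 0.1051 195 302
0.17 [0.534  0.3255] 0.1038 195 302
0.18 [0.5276 0.3303] 0.1025 195 302
0.19 [0.5211 0.3351] 0.1012 195 302
0.2 [0.5146 0.3399] 0.0999 195 302
0.03482178487300497 [-0.96821298  0.61401494 -3.72328968] [0.52303073 0.33417033 0.19702769]
```

Firm grip now (lid top ≈0.19 against TCP 0.198). Carrying it to the mat.

Emit:
{"op": "arm_command", "data": {
  "plan": [
    [[0,-0.7,0],0],
    [[0,-2,0],0],
    [[0,-3.4,0],0],
    [[0,-4.8,0],0],
    [[0,-6.2,0],0]
  ]
}}

```text
time: 7.85
position: [0.5226, 0.1772, 0.1965]
tool_rot: [0.147, -0.692, 0.692, -0.145]
ft_force: [0.7, -0.8, -3.4]
grip_width: 0.0352
```

Emit:
{"op": "arm_command", "data": {
  "plan": [
    [[-0.1,-1.4,0],0],
    [[-0.2,-2.8,0],0],
    [[-0.2,-4.2,0],0],
    [[-0.2,-5.6,0],0],
    [[-0.2,-7,0],0]
  ]
}}

```text
time: 8.35
position: [0.5173, 0.0024, 0.1968]
tool_rot: [-0.147, 0.692, -0.692, 0.145]
ft_force: [1.0, -0.4, -3.7]
grip_width: 0.0353
```

Emit:
{"op": "arm_command", "data": {
  "plan": [
    [[0,-1.4,0],0],
    [[0,-2.8,0],0],
    [[-0.1,-4.2,0],0],
    [[-0.2,-5.6,0],0],
    [[-0.2,-7,0],0]
  ]
}}

```text
time: 8.85
position: [0.5117, -0.1721, 0.1966]
tool_rot: [-0.147, 0.693, -0.691, 0.145]
ft_force: [0.5, 0.3, -4.1]
grip_width: 0.0353
```

Emit:
{"op": "arm_command", "data": {
  "plan": [
    [[0,-1.4,0],0],
    [[0,-2.7,0],0],
    [[0,-3.8,0],0],
    [[0,-4.6,0],0],
    [[0,-4.8,0],0]
  ]
}}

```text
time: 9.35
position: [0.513, -0.2929, 0.1969]
tool_rot: [0.145, -0.692, 0.692, -0.145]
ft_force: [-0.5, 0.4, -4.1]
grip_width: 0.0349
```

Emit:
{"op": "arm_command", "data": {
  "plan": [
    [[0,0,-1.2],0],
    [[0,0,-2.8],0],
    [[0,0,-4.2],0],
    [[0,0,-5.4],0],
    [[0,0,-6],0]
  ]
}}

```text
time: 9.85
position: [0.5118, -0.2878, 0.0447]
tool_rot: [-0.148, 0.694, -0.69, 0.145]
ft_force: [-0.6, 0.1, -4.2]
grip_width: 0.0354
```

Emit:
{"op": "arm_command", "data": {
  "plan": [
    [[0,0,-0.3],0],
    [[0,0,-0.6],0],
    [[0,0,-0.8],0],
    [[0,0,-0.85],0],
    [[0,0,-0.85],0]
  ]
}}

```text
time: 10.35
position: [0.5141, -0.2908, 0.027]
tool_rot: [0.146, -0.692, 0.692, -0.146]
ft_force: [-0.6, 0.4, -3.8]
grip_width: 0.0357
```

Run:
```python
from h import *
c=cap("side","pics/s5.png")
for o in lidfit(c,(200,90,460,300),(.01,.02,.03,.04)): print(*o)
o=get_obs();print(o["grip_width"],o["ft_force"],o["position"])
```

```text
0.01 [ 0.5153 -0.2986] 0.104 82 154
0.02 [ 0.5101 -0.2881] 0.1029 82 154
0.03 [ 0.505  -0.2775] 0.1018 82 154
0.04 [ 0.4998 -0.2668] 0.1006 83 154
0.035009974068138904 [ 0.40597593 -1.07900686 -3.69468054] [ 0.51414312 -0.29082326  0.02704576]
```

View pics/s5.png

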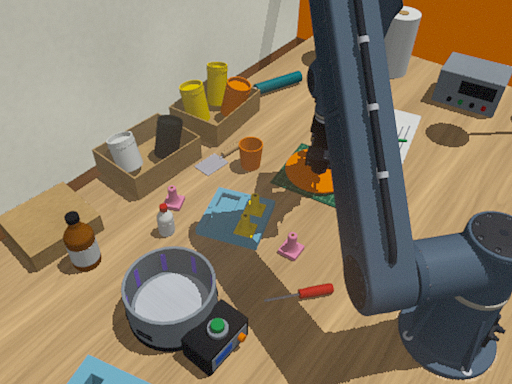

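The lid is over the mat near (312,172), the drum is open, and the bottle and cup stand undisturbed. I'll release the lid and lift.

Emit:
{"op": "arm_command", "data": {
  "plan": [
    [[0,0,-0.05],0],
    [[0,0,-0.1],0],
    [[0,0,-0.1],0]
  ]
}}

```text
time: 10.7
position: [0.5141, -0.2908, 0.025]
tool_rot: [0.146, -0.691, 0.692, -0.146]
ft_force: [-1.4, 1.3, 4.5]
grip_width: 0.0353
```

Emit:
{"op": "arm_command", "data": {
  "plan": [
    [[0,0,0],0],
    [[0,0,0],0],
    [[0,0,0],0],
    [[0,0,0],0],
    [[0,0,0],0]
  ],
  "fingers": 0.4
}}

```text
time: 11.2
position: [0.5137, -0.2905, 0.0237]
tool_rot: [-0.146, 0.692, -0.692, 0.146]
ft_force: [-0.8, -0.2, 0.1]
grip_width: 0.0591
```

Emit:
{"op": "arm_command", "data": {
  "plan": [
    [[0,0,1],0],
    [[0,0,2.5],0],
    [[0,0,4],0],
    [[0,0,5.5],0],
    [[0,0,7],0]
  ]
}}

```text
time: 11.7
position: [0.5134, -0.2902, 0.2001]
tool_rot: [-0.146, 0.692, -0.692, 0.146]
ft_force: [0.4, -0.5, -0.0]
grip_width: 0.0609
```

Emit:
{"op": "arm_command", "data": {
  "plan": [
    [[0.4,1.8,0],0],
    [[0.8,3.6,0],0],
    [[1.2,5.4,0],0],
    [[1.6,7.2,0],0],
    [[2,9,0],0]
  ]
}}

```text
time: 12.2
position: [0.5637, -0.0637, 0.1988]
tool_rot: [-0.146, 0.692, -0.692, 0.146]
ft_force: [0.1, -0.3, -0.5]
grip_width: 0.0611
```

Run:
```python
from h import *
c=cap("top","pics/t6.png");s=cap("side","pics/s6.png")
a=cv2.imread("pics/t6.png")[130:290,90:410];b=cv2.imread("pics/s6.png")[130:290,90:410]
cv2.imwrite("pics/c6.png",cv2.resize(np.vstack([a,b]),None,fx=1.85,fy=1.85,interpolation=cv2.INTER_CUBIC))
for X in((.5398,.0434,.072),(.5646,-.032,.072)): print(proj(c,X),proj(s,X))
```

```text
[239.20106645 216.71216144] [244.51770972 215.01182462]
[263.19078453 208.20513252] [254.40894032 195.12478176]
```

View pics/c6.png

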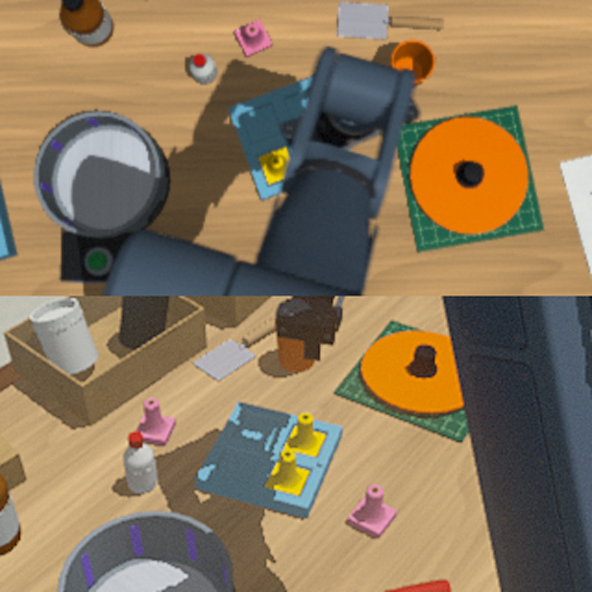

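The lid lies flat on the mat (top view, crop (470,172)). Both castings are still in place, with side-view stem tops at about (255,196) and (246,216), which matches the prediction within 1 px. Going for the casting nearer the mat.

Emit:
{"op": "arm_command", "data": {
  "plan": [
    [[0,0.6,-0.5],0],
    [[0,1.25,-1.5],0],
    [[0,1.25,-3],0],
    [[0,1.25,-4],0],
    [[0,1.25,-4.5],0]
  ]
}}

```text
time: 12.8
position: [0.5621, -0.0344, 0.084]
tool_rot: [-0.147, 0.692, -0.691, 0.145]
ft_force: [-1.1, 0.8, 0.3]
grip_width: 0.0609
```

Run:
```python
from h import *
s=cap("side","pics/s7.png")
cv2.imwrite("pics/c7.png",cv2.resize(cv2.imread("pics/s7.png")[150:250,190:310],None,fx=5,fy=5,interpolation=cv2.INTER_CUBIC));print(get_obs()["position"])
```

```text
[ 0.56174549 -0.03436673  0.08308292]
```

View pics/c7.png

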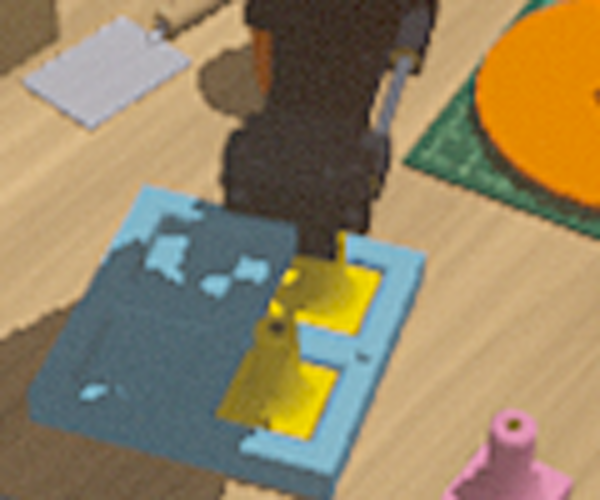

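The gripper is over the far stem (crop (340,240)) and straddles it. I'll descend and grip.

Emit:
{"op": "arm_command", "data": {
  "plan": [
    [[0.05,0,-0.7],0],
    [[0.05,0.05,-1.4],0],
    [[0.05,0.05,-1.8],0],
    [[0.05,0.05,-1.8],0]
  ]
}}

```text
time: 13.25
position: [0.5646, -0.0333, 0.0408]
tool_rot: [-0.146, 0.692, -0.692, 0.145]
ft_force: [-0.9, 0.1, 0.4]
grip_width: 0.0607
```

Emit:
{"op": "arm_command", "data": {
  "plan": [
    [[0,0,0],0],
    [[0,0,0],0],
    [[0,0,0],0],
    [[0,0,0],0],
    [[0,0,0],0]
  ],
  "fingers": -1,
  "force": 30
}}

```text
time: 13.75
position: [0.5652, -0.033, 0.0417]
tool_rot: [0.146, -0.692, 0.692, -0.146]
ft_force: [0.0, -0.3, 0.2]
grip_width: 0.0289
```

Emit:
{"op": "arm_command", "data": {
  "plan": [
    [[0,0,0],0],
    [[0,0,0],0],
    [[0,0,0],0],
    [[0,0,0],0],
    [[0,0,0],0]
  ]
}}

```text
time: 14.25
position: [0.565, -0.0329, 0.0416]
tool_rot: [0.146, -0.692, 0.692, -0.146]
ft_force: [-1.3, 0.3, 4.6]
grip_width: 0.0237
```

Emit:
{"op": "arm_command", "data": {
  "plan": [
    [[0,0,0.5],0],
    [[0,0,1.5],0],
    [[0,0,3],0],
    [[0,0,4.5],0],
    [[0,0,5],0]
  ]
}}

```text
time: 14.75
position: [0.5672, -0.0335, 0.1704]
tool_rot: [0.144, -0.691, 0.693, -0.148]
ft_force: [0.4, -0.2, -0.8]
grip_width: 0.0236
```

Emit:
{"op": "arm_command", "data": {
  "plan": [
    [[0,0.4,0.6],0],
    [[0,1.4,1.2],0],
    [[0,2.6,1.2],0],
    [[-0.1,3.8,1.2],0],
    [[-0.1,5,1.2],0]
  ]
}}

```text
time: 15.25
position: [0.5614, 0.093, 0.1957]
tool_rot: [-0.146, 0.692, -0.692, 0.145]
ft_force: [-0.6, 0.4, -0.8]
grip_width: 0.0234
```

Emit:
{"op": "arm_command", "data": {
  "plan": [
    [[0,1.3,0],0],
    [[-0.1,2.6,0],0],
    [[-0.1,3.9,0],0],
    [[-0.2,5.2,0],0],
    [[-0.2,6.2,0],0]
  ]
}}

```text
time: 15.75
position: [0.5562, 0.2487, 0.1953]
tool_rot: [-0.147, 0.692, -0.692, 0.146]
ft_force: [0.0, -1.2, -2.2]
grip_width: 0.0238
```

Emit:
{"op": "arm_command", "data": {
  "plan": [
    [[0,1.3,0],0],
    [[0,2.6,0],0],
    [[0,3.6,0],0],
    [[0,4.1,0],0],
    [[0,4.15,0],0]
  ]
}}

```text
time: 16.25
position: [0.5568, 0.3518, 0.1954]
tool_rot: [0.147, -0.692, 0.692, -0.146]
ft_force: [-1.0, 0.2, -1.0]
grip_width: 0.0237
```

Run:
```python
from h import *
s=cap("side","pics/s8.png")
cv2.imwrite("pics/c8.png",cv2.resize(cv2.imread("pics/s8.png")[150:350,60:360],None,fx=2.5,fy=2.5,interpolation=cv2.INTER_CUBIC));print(get_obs()["position"],get_obs()["grip_width"])
```

```text
[0.55690281 0.35076286 0.19551418] 0.02380702677871681
```

View pics/c8.png

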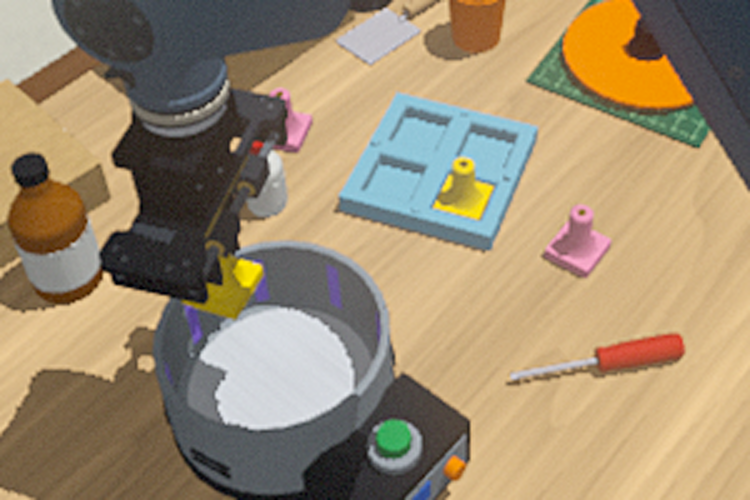

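The casting is over the drum (crop (225,285)) and one casting is left in the mould. Lowering it.

Emit:
{"op": "arm_command", "data": {
  "plan": [
    [[0,0,-0.8],0],
    [[0,0,-2],0],
    [[0,0,-3.2],0],
    [[0,0,-4.2],0],
    [[0,0,-4.8],0]
  ]
}}

```text
time: 16.8
position: [0.5564, 0.3484, 0.074]
tool_rot: [0.147, -0.692, 0.692, -0.144]
ft_force: [-0.8, 0.7, -1.0]
grip_width: 0.0235
```

Emit:
{"op": "arm_command", "data": {
  "plan": [
    [[0,0,-0.2],0],
    [[0,0,-0.4],0],
    [[0,0,-0.45],0],
    [[0,0,-0.45],0]
  ]
}}

```text
time: 17.2
position: [0.5582, 0.351, 0.066]
tool_rot: [-0.145, 0.692, -0.692, 0.147]
ft_force: [0.2, 0.9, 0.4]
grip_width: 0.0241
```

Emit:
{"op": "arm_command", "data": {
  "plan": [
    [[0,0,0],0],
    [[0,0,0],0],
    [[0,0,0],0],
    [[0,0,0],0],
    [[0,0,0],0]
  ],
  "fingers": 0.2
}}

```text
time: 17.7
position: [0.5575, 0.3509, 0.0652]
tool_rot: [-0.146, 0.692, -0.692, 0.146]
ft_force: [0.1, -0.2, 0.2]
grip_width: 0.0502
```

Emit:
{"op": "arm_command", "data": {
  "plan": [
    [[0,0,0.6],0],
    [[0,0,1.6],0],
    [[0,0,3],0],
    [[0,0,4.5],0],
    [[0,0,5.2],0]
  ]
}}

```text
time: 18.2
position: [0.5594, 0.3517, 0.2003]
tool_rot: [-0.143, 0.692, -0.691, 0.149]
ft_force: [0.2, -0.4, 0.2]
grip_width: 0.0525
```

Emit:
{"op": "arm_command", "data": {
  "plan": [
    [[0,-1.6,0],0],
    [[0,-3.2,0],0],
    [[-0.1,-4.8,0],0],
    [[-0.2,-6.4,0],0],
    [[-0.3,-8,0],0]
  ]
}}

```text
time: 18.7
position: [0.55, 0.1494, 0.1963]
tool_rot: [0.146, -0.692, 0.692, -0.147]
ft_force: [0.4, -0.2, -1.0]
grip_width: 0.0522
```

Run:
```python
from h import *
s=cap("side","pics/s9.png")
cv2.imwrite("pics/c9.png",cv2.resize(cv2.imread("pics/s9.png")[150:350,60:360],None,fx=2.5,fy=2.5,interpolation=cv2.INTER_CUBIC));print(get_obs()["position"],get_obs()["grip_width"])
```

```text
[0.54947612 0.14362413 0.19610113] 0.05208877745376763
```

View pics/c9.png

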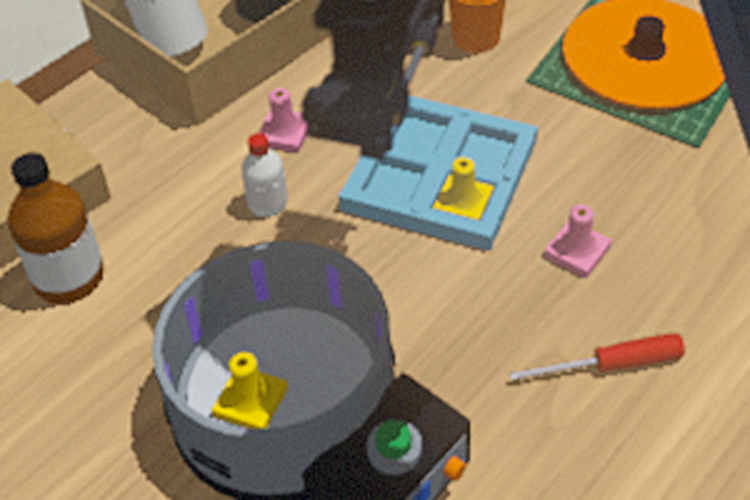

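The first casting stands in the drum, stem top at crop (244,360), i.e. px (157.6,294). That looks shifted towards the camera, so I'll measure it.

Run:
```python
from h import *
s=camera("side");print(ray(s,157,293.5,.094), proj(s,(.557,.351,.094)),proj(s,(.523,.336,.03)))
t=cap("top","pics/t9.png")
cv2.imwrite("pics/c9t.png",cv2.resize(cv2.imread("pics/t9.png")[160:300,80:300],None,fx=3,fy=3,interpolation=cv2.INTER_CUBIC));
```

```text
[0.53195679 0.36321123 0.094     ] [153.06373214 283.90206109] [171.79940377 303.56635774]
```

View pics/c9t.png

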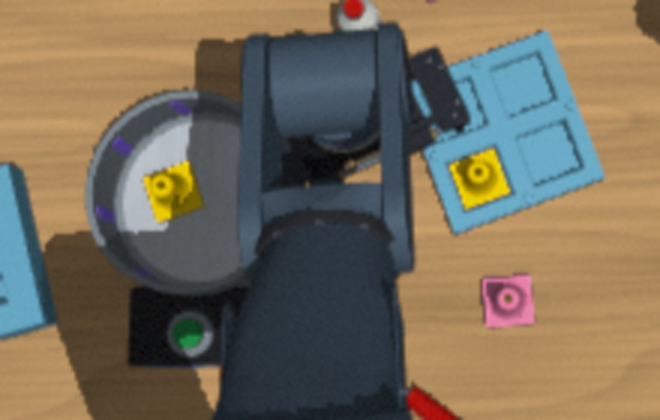

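Run:
```python
from h import *
t=camera("top");print(ray(t,133.3,221,.094))
from m import circ
# base centre at z .044: crop (175,191)
print(ray(t,80+174/3,160+191/3,.044))
```

```text
[0.53205742 0.36629412 0.094     ]
[0.52991423 0.36324477 0.044     ]
```

Emit:
{"op": "arm_command", "data": {
  "plan": [
    [[0,0,0],0],
    [[0,0,0],0]
  ]
}}

```text
time: 19.2
position: [0.5499, 0.152, 0.1951]
tool_rot: [-0.147, 0.692, -0.692, 0.147]
ft_force: [-0.6, -0.5, 0.5]
grip_width: 0.0522
```

Emit:
{"op": "arm_command", "data": {
  "plan": [
    [[-0.1,-1.2,0],0],
    [[-0.2,-2.4,0],0],
    [[-0.3,-3.6,0],0],
    [[-0.4,-4.3,0],0],
    [[-0.4,-4.35,0],0]
  ]
}}

```text
time: 19.7
position: [0.5399, 0.0409, 0.195]
tool_rot: [0.145, -0.692, 0.692, -0.145]
ft_force: [-0.0, 0.6, -0.2]
grip_width: 0.0523
```

Emit:
{"op": "arm_command", "data": {
  "plan": [
    [[0,0,-0.8],0],
    [[0,0,-2.2],0],
    [[0,0,-3.6],0],
    [[0,0,-4.3],0],
    [[0,0,-4.5],0]
  ]
}}

```text
time: 20.2
position: [0.5385, 0.0436, 0.0803]
tool_rot: [-0.148, 0.692, -0.691, 0.145]
ft_force: [0.4, -1.0, 0.3]
grip_width: 0.0523
```

Run:
```python
from h import *
s=cap("side","pics/s10.png")
cv2.imwrite("pics/c10.png",cv2.resize(cv2.imread("pics/s10.png")[150:250,190:310],None,fx=5,fy=5,interpolation=cv2.INTER_CUBIC));print(get_obs()["position"])
```

```text
[0.53908142 0.0433886  0.08079159]
```

View pics/c10.png

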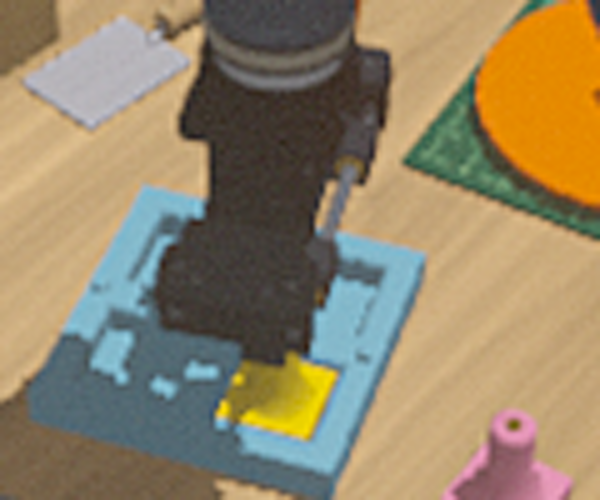

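The gripper straddles the second stem (crop (280,360)). Descending to grip.

Emit:
{"op": "arm_command", "data": {
  "plan": [
    [[0,0,-0.7],0],
    [[0,0,-1.3],0],
    [[0,0,-1.65],0],
    [[0,0,-1.65],0]
  ]
}}

```text
time: 20.65
position: [0.54, 0.0425, 0.0411]
tool_rot: [-0.146, 0.692, -0.692, 0.146]
ft_force: [-0.1, 0.0, 0.7]
grip_width: 0.0521
```

Emit:
{"op": "arm_command", "data": {
  "plan": [
    [[0,0,0],0],
    [[0,0,0],0],
    [[0,0,0],0],
    [[0,0,0],0],
    [[0,0,0],0]
  ],
  "fingers": -1
}}

```text
time: 21.15
position: [0.5402, 0.042, 0.0418]
tool_rot: [0.146, -0.692, 0.692, -0.146]
ft_force: [0.4, 0.7, 2.4]
grip_width: 0.0234
```

Emit:
{"op": "arm_command", "data": {
  "plan": [
    [[0,0,0],0],
    [[0,0,0],0],
    [[0,0,0],0],
    [[0,0,0],0],
    [[0,0,0],0]
  ]
}}

```text
time: 21.65
position: [0.5401, 0.042, 0.0417]
tool_rot: [0.146, -0.692, 0.692, -0.146]
ft_force: [-1.1, 0.3, 5.7]
grip_width: 0.0236
```

Emit:
{"op": "arm_command", "data": {
  "plan": [
    [[0,0,0.5],0],
    [[0,0,1.5],0],
    [[0,0,3],0],
    [[0,0,4.6],0],
    [[0,0,6.2],0]
  ]
}}

```text
time: 22.15
position: [0.5394, 0.042, 0.1979]
tool_rot: [-0.146, 0.692, -0.692, 0.146]
ft_force: [0.3, -0.2, -1.4]
grip_width: 0.0233
```

Emit:
{"op": "arm_command", "data": {
  "plan": [
    [[0,0.8,0],0],
    [[0,2,0],0],
    [[0,3.3,0],0],
    [[0,4.6,0],0],
    [[0,5.4,0],0]
  ]
}}

```text
time: 22.65
position: [0.5394, 0.179, 0.1967]
tool_rot: [-0.146, 0.692, -0.692, 0.146]
ft_force: [0.2, -0.1, -1.0]
grip_width: 0.0236
```

Emit:
{"op": "arm_command", "data": {
  "plan": [
    [[0,1.2,0],0],
    [[0.1,2.5,0],0],
    [[0.2,3.8,0],0],
    [[0.2,4.7,0],0],
    [[0.2,4.9,0],0]
  ]
}}

```text
time: 23.15
position: [0.5444, 0.3018, 0.1964]
tool_rot: [-0.147, 0.692, -0.691, 0.147]
ft_force: [0.1, -0.6, -0.5]
grip_width: 0.0236
```

Emit:
{"op": "arm_command", "data": {
  "plan": [
    [[0,0,-0.5],0],
    [[0,0,-1],0],
    [[0,0,-1],0]
  ]
}}

```text
time: 23.45
position: [0.5429, 0.2975, 0.1683]
tool_rot: [0.148, -0.692, 0.692, -0.143]
ft_force: [-0.1, -0.4, -0.4]
grip_width: 0.0238
```

Run:
```python
from h import *
s=cap("side","pics/s11.png")
cv2.imwrite("pics/c11.png",cv2.resize(cv2.imread("pics/s11.png")[190:350,80:280],None,fx=3.5,fy=3.5,interpolation=cv2.INTER_CUBIC));print(get_obs()["position"],get_obs()["grip_width"])
```

```text
[0.54375685 0.29779371 0.16937485] 0.023472768682313377
```

View pics/c11.png

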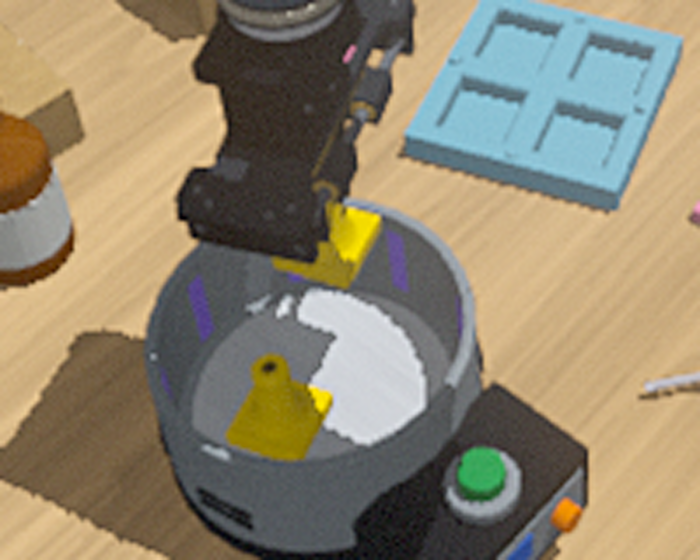

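The held casting is above the free far half of the drum. The first one stands at crop (275,410), and the mould is empty. Lowering.

Emit:
{"op": "arm_command", "data": {
  "plan": [
    [[0,0,-0.8],0],
    [[0,0,-1.8],0],
    [[0,0,-2.8],0],
    [[0,0,-3.5],0],
    [[0,0,-3.9],0]
  ]
}}

```text
time: 24.0
position: [0.5444, 0.2983, 0.0722]
tool_rot: [0.146, -0.692, 0.692, -0.145]
ft_force: [-0.4, 0.4, -0.4]
grip_width: 0.0238
```

Emit:
{"op": "arm_command", "data": {
  "plan": [
    [[0,0,-0.2],0],
    [[0,0,-0.3],0],
    [[0,0,-0.3],0],
    [[0,0,-0.3],0]
  ]
}}

```text
time: 24.4
position: [0.5456, 0.2998, 0.0672]
tool_rot: [-0.145, 0.692, -0.692, 0.147]
ft_force: [0.8, -0.5, -0.0]
grip_width: 0.0236
```

Emit:
{"op": "arm_command", "data": {
  "plan": [
    [[0,0,0],0],
    [[0,0,0],0],
    [[0,0,0],0],
    [[0,0,0],0],
    [[0,0,0],0]
  ],
  "fingers": 0
}}

```text
time: 24.9
position: [0.545, 0.2996, 0.0664]
tool_rot: [-0.146, 0.692, -0.692, 0.146]
ft_force: [0.4, -0.8, 1.0]
grip_width: 0.0427
```

Emit:
{"op": "arm_command", "data": {
  "plan": [
    [[0,0,0.5],0],
    [[0,0,1.3],0],
    [[0,0,2.6],0],
    [[0,0,4],0],
    [[0,0,5.4],0]
  ]
}}

```text
time: 25.4
position: [0.5448, 0.2995, 0.2034]
tool_rot: [-0.146, 0.692, -0.692, 0.146]
ft_force: [1.9, 0.1, -0.3]
grip_width: 0.0435
```

Emit:
{"op": "arm_command", "data": {
  "plan": [
    [[0,-1.8,0],0],
    [[0,-3.6,0],0],
    [[0,-5.4,0],0],
    [[0,-7.2,0],0],
    [[0,-9,0],0]
  ]
}}

```text
time: 25.9
position: [0.5449, 0.0729, 0.2024]
tool_rot: [0.146, -0.692, 0.692, -0.147]
ft_force: [0.6, -0.6, -0.7]
grip_width: 0.0435
```

Emit:
{"op": "arm_command", "data": {
  "plan": [
    [[-0.2,-1.8,0],0],
    [[-0.4,-3.6,0],0],
    [[-0.6,-5.4,0],0],
    [[-0.8,-7.2,0],0],
    [[-1,-9,0],0]
  ]
}}

```text
time: 26.4
position: [0.5197, -0.1523, 0.2024]
tool_rot: [0.146, -0.692, 0.692, -0.146]
ft_force: [1.4, 0.4, -0.8]
grip_width: 0.0436
```

Run:
```python
from h import *
t=cap("top","pics/t12.png");s=cap("side","pics/s12.png")
a=cv2.imread("pics/t12.png")[130:290,90:410];b=cv2.imread("pics/s12.png")[190:350,90:410]
cv2.imwrite("pics/c12.png",cv2.resize(np.vstack([a,b]),None,fx=1.85,fy=1.85,interpolation=cv2.INTER_CUBIC))
print(blobs(t,(22,150,60),(32,255,255),15)[1]);print(get_obs()["position"])
```

```text
[([350, 49, 39, 41, 913], [369.7, 68.3]), ([314, 54, 31, 44, 1017], [328.2, 75.0]), ([149, 209, 20, 20, 256], [158.5, 218.6]), ([128, 214, 20, 20, 257], [137.4, 223.6])]
[ 0.52051243 -0.1564026   0.20252398]
```

View pics/c12.png

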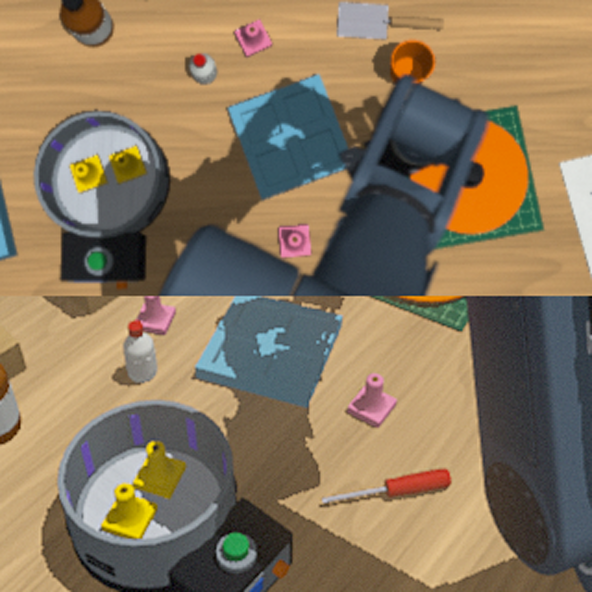

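Both castings stand in the drum (top px (158,219) and (137,224)) and the mould is empty. The lid is on the mat, partly behind the arm. Next I'll measure the rim centre.

Run:
```python
from h import *
t=camera("top")
h=cv2.cvtColor(t["pixels"],cv2.COLOR_RGB2HSV); 
im=cv2.imread("pics/t12.png")[180:270,95:195]
cv2.imwrite("pics/c13.png",cv2.resize(im,None,fx=6,fy=6,interpolation=cv2.INTER_CUBIC))
r0=proj(t,(.523,.336,.114))
pts=[]
for a in np.arange(0,360,10):
    row=[]
    for r in np.arange(.085,.112,.0015):
        u,v=proj(t,(.523+r*np.cos(np.radians(a)),.336+r*np.sin(np.radians(a)),.114))
        row.append(int(cv2.getRectSubPix(t["pixels"][:,:,0].copy(),(1,1),(float(u),float(v)))[0,0]))
    print(a,row)
```

```text
0 [67, 66, 65, 67, 70, 85, 105, 116, 122, 122, 118, 118, 123, 135, 157, 172, 176, 179]
10 [71, 72, 78, 89, 92, 92, 100, 116, 125, 125, 124, 117, 114, 140, 165, 173, 181, 183]
20 [68, 68, 69, 72, 74, 86, 105, 120, 124, 126, 117, 109, 117, 133, 154, 171, 179, 182]
30 [69, 69, 70, 71, 75, 85, 103, 118, 126, 124, 118, 111, 110, 128, 155, 174, 179, 180]
40 [69, 69, 70, 71, 79, 91, 105, 116, 123, 122, 116, 111, 112, 122, 148, 173, 187, 190]
50 [73, 73, 74, 76, 78, 82, 95, 110, 120, 122, 117, 112, 113, 138, 165, 184, 190, 194]
60 [71, 72, 71, 70, 71, 82, 98, 112, 121, 122, 118, 122, 144, 169, 180, 188, 189, 188]
70 [68, 67, 68, 68, 76, 84, 103, 121, 125, 125, 133, 149, 169, 182, 187, 187, 187, 186]
80 [65, 65, 64, 65, 66, 79, 94, 108, 121, 123, 124, 146, 172, 178, 181, 182, 182, 182]
90 [65, 64, 64, 64, 67, 73, 95, 114, 121, 128, 137, 148, 170, 190, 193, 196, 196, 196]
100 [64, 67, 73, 83, 87, 82, 88, 109, 123, 128, 137, 155, 173, 189, 198, 199, 200, 201]
110 [65, 61, 58, 58, 58, 70, 85, 104, 121, 130, 138, 154, 172, 181, 185, 187, 187, 188]
120 [56, 56, 55, 56, 59, 71, 92, 112, 122, 130, 1
[... 1239 characters left out ...]
[91, 92, 92, 92, 90, 89, 93, 100, 112, 121, 119, 113, 87, 63, 57, 51, 41, 32]
290 [190, 184, 154, 117, 95, 85, 86, 102, 114, 118, 115, 98, 78, 64, 53, 58, 73, 104]
300 [190, 183, 161, 128, 94, 78, 78, 96, 112, 118, 112, 100, 81, 66, 95, 130, 163, 183]
310 [164, 146, 128, 108, 86, 80, 87, 103, 115, 119, 112, 104, 110, 132, 159, 172, 180, 184]
320 [129, 121, 112, 101, 88, 79, 85, 104, 119, 128, 138, 152, 170, 185, 193, 197, 197, 195]
330 [102, 85, 72, 59, 59, 70, 87, 108, 124, 130, 135, 147, 166, 180, 184, 187, 185, 183]
340 [70, 61, 59, 58, 64, 74, 91, 109, 122, 127, 132, 146, 162, 173, 181, 184, 185, 185]
350 [62, 60, 60, 61, 66, 71, 94, 117, 122, 126, 122, 116, 134, 161, 174, 180, 182, 181]
```

View pics/c13.png

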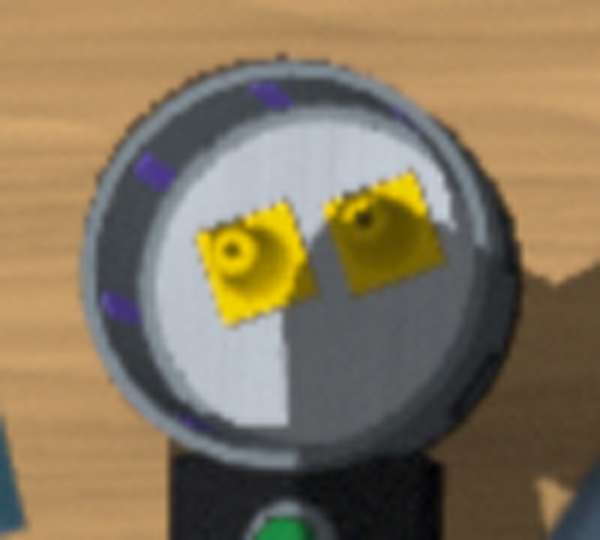

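Run:
```python
from h import *
t=camera("top")
for f in("t6","t9","t12"):
    c=dict(t);c["pixels"]=cv2.cvtColor(cv2.imread(f"pics/{f}.png"),cv2.COLOR_BGR2RGB)
    print(f,lidfit(c,(280,180,400,280),(.017,)))
    m=cv2.inRange(c["pixels"],(0,0,0),(60,60,60))[190:260,310:380]
    n,l,s,ce=cv2.connectedComponentsWithStats(m)
    for i in range(1,n):
        if 60<s[i][4]<400: print(s[i],ce[i]+[310,190],ray(t,*(ce[i]+[310,190]),.045))
```

```text
t6 [(0.017, array([ 0.5152, -0.2896]), np.float64(0.1016), 179, 179)]
[ 27  28  14  13 141] [343.26241135 223.71631206] [ 0.51252858 -0.28470302  0.045     ]
t9 [(0.017, array([ 0.5152, -0.2896]), np.float64(0.1015), 179, 179)]
[ 27  28  14  13 144] [343.34027778 223.70833333] [ 0.51254743 -0.28495128  0.045     ]
t12 [(0.017, array([ 0.515 , -0.2904]), np.float64(0.1011), 91, 155)]
[  0  13  32  33 290] [324.53793103 216.78965517] [ 0.53616819 -0.22656237  0.045     ]
[31 29 10 12 74] [345.90540541 224.66216216] [ 0.50930105 -0.29289611  0.045     ]
[ 0 45 17 20 85] [317.87058824 243.58823529] [ 0.45193266 -0.20111249  0.045     ]
```

The lid has not moved: centre (0.515,−0.290). Going back to fetch it.

Emit:
{"op": "arm_command", "data": {
  "plan": [
    [[0,-1.5,0],0],
    [[-0.1,-3,0],0],
    [[-0.2,-4.5,0],0],
    [[-0.2,-5.5,0],0],
    [[-0.2,-5.6,0],0]
  ],
  "fingers": 0.4
}}

```text
time: 27.1
position: [0.5158, -0.292, 0.2018]
tool_rot: [0.145, -0.691, 0.693, -0.146]
ft_force: [0.5, -0.5, -0.3]
grip_width: 0.0602
```

Emit:
{"op": "arm_command", "data": {
  "plan": [
    [[0,0,-0.8],0],
    [[0,0,-2.2],0],
    [[0,0,-3.6],0],
    [[0,0,-4.6],0],
    [[0,0,-5],0]
  ]
}}

```text
time: 27.6
position: [0.5138, -0.2866, 0.074]
tool_rot: [-0.148, 0.694, -0.69, 0.146]
ft_force: [-0.6, 0.9, 0.0]
grip_width: 0.0609
```

Emit:
{"op": "arm_command", "data": {
  "plan": [
    [[0,0,-0.7],0],
    [[0,0,-1.4],0],
    [[0,0,-1.9],0],
    [[0,0,-2.05],0],
    [[0,0,-2.05],0]
  ]
}}

```text
time: 28.1
position: [0.5152, -0.2899, 0.0251]
tool_rot: [-0.146, 0.692, -0.692, 0.146]
ft_force: [-0.1, 0.0, 0.1]
grip_width: 0.0608
```

Emit:
{"op": "arm_command", "data": {
  "plan": [
    [[0,0,0],0],
    [[0,0,0],0],
    [[0,0,0],0],
    [[0,0,0],0],
    [[0,0,0],0]
  ],
  "fingers": -1,
  "force": 45
}}

```text
time: 28.6
position: [0.5151, -0.2906, 0.0255]
tool_rot: [0.146, -0.692, 0.692, -0.146]
ft_force: [-0.4, 0.1, 3.0]
grip_width: 0.0352
```

Emit:
{"op": "arm_command", "data": {
  "plan": [
    [[0,0,0],0],
    [[0,0,0],0],
    [[0,0,0],0],
    [[0,0,0],0]
  ]
}}

```text
time: 29.0
position: [0.5151, -0.2906, 0.0255]
tool_rot: [0.146, -0.692, 0.692, -0.146]
ft_force: [-0.7, 1.1, 5.3]
grip_width: 0.035
```

Emit:
{"op": "arm_command", "data": {
  "plan": [
    [[0,0,0.4],0],
    [[0,0,1.4],0],
    [[0,0,3],0],
    [[0,0,4.6],0],
    [[0,0,6],0]
  ]
}}

```text
time: 29.5
position: [0.5146, -0.2901, 0.1763]
tool_rot: [-0.146, 0.692, -0.692, 0.146]
ft_force: [0.2, -0.9, -3.9]
grip_width: 0.0351
```

Emit:
{"op": "arm_command", "data": {
  "plan": [
    [[0,0.4,1],0],
    [[0,1.4,1.4],0],
    [[0,2.8,1.4],0],
    [[0,4.2,1.4],0],
    [[0,5.6,1.4],0]
  ]
}}

```text
time: 30.0
position: [0.5139, -0.1488, 0.2097]
tool_rot: [-0.146, 0.692, -0.691, 0.145]
ft_force: [0.3, 0.4, -2.7]
grip_width: 0.0351
```

Emit:
{"op": "arm_command", "data": {
  "plan": [
    [[0,1.4,0],0],
    [[0,2.8,0],0],
    [[0.1,4.2,0],0],
    [[0.1,5.6,0],0],
    [[0.1,7,0],0]
  ]
}}

```text
time: 30.5
position: [0.5164, 0.0261, 0.2096]
tool_rot: [-0.147, 0.692, -0.692, 0.145]
ft_force: [0.7, -0.2, -2.1]
grip_width: 0.0351
```

Emit:
{"op": "arm_command", "data": {
  "plan": [
    [[0,1.4,0],0],
    [[0,2.8,0],0],
    [[0.1,4.2,0],0],
    [[0.1,5.6,0],0],
    [[0.2,7,0],0]
  ]
}}

```text
time: 31.0
position: [0.521, 0.2008, 0.2094]
tool_rot: [-0.147, 0.692, -0.692, 0.145]
ft_force: [-0.6, 0.1, -2.9]
grip_width: 0.035
```

Emit:
{"op": "arm_command", "data": {
  "plan": [
    [[0,1.4,0],0],
    [[0,2.8,0],0],
    [[0,4,0],0],
    [[0,5,0],0],
    [[0,5.4,0],0]
  ]
}}

```text
time: 31.5
position: [0.5213, 0.3366, 0.2092]
tool_rot: [-0.147, 0.692, -0.692, 0.146]
ft_force: [-0.1, 0.7, -3.4]
grip_width: 0.0354
```

Emit:
{"op": "arm_command", "data": {
  "plan": [
    [[0,0,0],0],
    [[0,0,0],0]
  ]
}}

```text
time: 31.7
position: [0.5219, 0.3334, 0.2095]
tool_rot: [0.147, -0.691, 0.692, -0.145]
ft_force: [-0.1, 0.0, -3.8]
grip_width: 0.0349
```

Run:
```python
from h import *
s=cap("side","pics/s14.png")
for o in lidfit(s,(60,150,260,340),(.18,.19,.2,.21)): print(*o)
t=camera("top")
for o in lidfit(t,(60,150,220,300),(.18,.2)): print(*o)
cv2.imwrite("pics/c14.png",cv2.resize(cv2.imread("pics/s14.png")[170:350,70:290],None,fx=3,fy=3,interpolation=cv2.INTER_CUBIC));print(get_obs()["position"],get_obs()["grip_width"],get_obs()["ft_force"],get_obs()["moment"])
```

```text
0.18 [0.532  0.3236] 0.1039 190 296
0.19 [0.5255 0.3285] 0.1026 190 296
0.2 [0.519  0.3334] 0.1013 190 296
0.21 [0.5125 0.3383] 0.0999 190 296
0.18 [0.5244 0.3383] 0.1035 70 141
0.2 [0.5217 0.3336] 0.102 70 141
[0.52230836 0.33304875 0.2097948 ] 0.03507859953724654 [ 0.05716445 -0.56279713 -3.83421282] [ 0.0140356  -0.05426901  0.01389969]
```

View pics/c14.png

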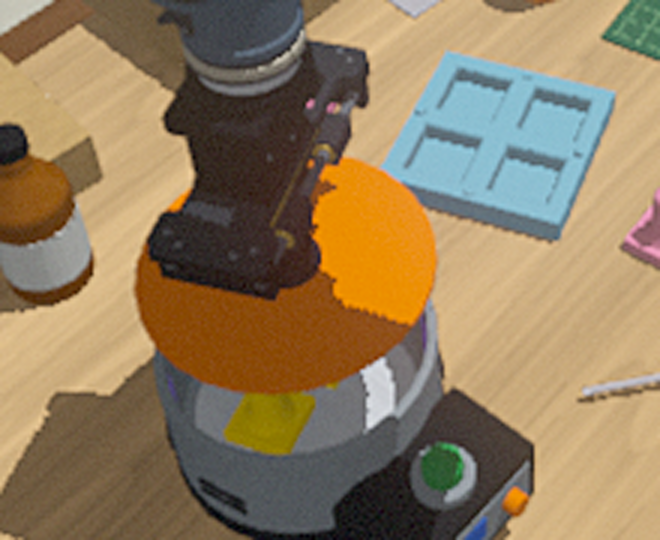

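The lid is held level over the drum at about (0.521,0.3335), with both castings still inside. I'll nudge +1 mm in x and y and lower gently.

Emit:
{"op": "arm_command", "data": {
  "plan": [
    [[0.05,0.05,-0.6],0],
    [[0.05,0.05,-1.4],0],
    [[0.05,0.05,-2],0],
    [[0.05,0.05,-2.4],0],
    [[0.05,0.05,-2.6],0]
  ]
}}

```text
time: 32.3
position: [0.5232, 0.3349, 0.1433]
tool_rot: [0.147, -0.692, 0.692, -0.145]
ft_force: [1.4, 0.5, -3.1]
grip_width: 0.0349
```

Emit:
{"op": "arm_command", "data": {
  "plan": [
    [[0,0,-0.1],0],
    [[0,0,-0.2],0],
    [[0,0,-0.3],0],
    [[0,0,-0.4],0],
    [[0,0,-0.5],0]
  ]
}}

```text
time: 32.8
position: [0.5239, 0.336, 0.1328]
tool_rot: [-0.146, 0.692, -0.692, 0.146]
ft_force: [0.8, -1.1, -3.9]
grip_width: 0.0351
```

Emit:
{"op": "arm_command", "data": {
  "plan": [
    [[0,0,-0.05],0],
    [[0,0,-0.1],0],
    [[0,0,-0.15],0],
    [[0,0,-0.15],0]
  ]
}}

```text
time: 33.2
position: [0.5237, 0.3358, 0.1286]
tool_rot: [0.146, -0.692, 0.692, -0.146]
ft_force: [-0.0, -0.2, -3.3]
grip_width: 0.0355
```

Emit:
{"op": "arm_command", "data": {
  "plan": [
    [[0,0,-0.05],0],
    [[0,0,-0.1],0],
    [[0,0,-0.1],0]
  ]
}}

```text
time: 33.5
position: [0.5238, 0.3358, 0.1285]
tool_rot: [-0.146, 0.692, -0.692, 0.146]
ft_force: [-4.1, -1.4, 6.8]
grip_width: 0.0351
```

Emit:
{"op": "arm_command", "data": {
  "plan": [
    [[0,0,0],0],
    [[0,0,0],0],
    [[0,0,0],0],
    [[0,0,0],0],
    [[0,0,0],0]
  ],
  "fingers": 0.4
}}

```text
time: 34.0
position: [0.5238, 0.3358, 0.1261]
tool_rot: [-0.146, 0.692, -0.692, 0.146]
ft_force: [-0.7, 0.2, -0.0]
grip_width: 0.0596
```

Emit:
{"op": "arm_command", "data": {
  "plan": [
    [[0,0,0.5],0],
    [[0,0,1.5],0],
    [[0,0,3],0],
    [[0,0,4],0],
    [[0,0,4],0]
  ]
}}

```text
time: 34.5
position: [0.5266, 0.3371, 0.2317]
tool_rot: [-0.142, 0.693, -0.691, 0.15]
ft_force: [-0.4, 0.6, 0.4]
grip_width: 0.0611
```

Emit:
{"op": "arm_command", "data": {
  "plan": [
    [[-0.2,-1.8,0],0],
    [[-0.4,-3.6,0],0],
    [[-0.6,-5.4,0],0],
    [[-0.8,-7.2,0],0],
    [[-1,-9,0],0]
  ],
  "fingers": -1
}}

```text
time: 35.0
position: [0.4977, 0.1092, 0.2258]
tool_rot: [-0.147, 0.692, -0.692, 0.146]
ft_force: [0.3, 0.0, 0.7]
grip_width: 0.0286
```

Run:
```python
from h import *
from m import circ,O
s=cap("side","pics/s15.png");t=cap("top","pics/t15.png")
print("top",circ(t,*O,(100,180,180,265),.12)); print("side",circ(s,*O,(115,235,220,330),.12))
a=cv2.imread("pics/t15.png")[170:290,80:280];b=cv2.imread("pics/s15.png")[240:360,90:290]
cv2.imwrite("pics/c15.png",cv2.resize(np.vstack([a,b]),None,fx=2.5,fy=2.5,interpolation=cv2.INTER_CUBIC));print(get_obs()["position"])
```

```text
top ((0.5245918035507202, 0.3395377993583679), 0.1036316305398941, array([0.52951789, 0.35842133]), np.float64(0.08661868042873687))
side ((0.5213474035263062, 0.3367173373699188), 0.10292760282754898, array([0.51451159, 0.33765733]), np.float64(0.0917754998947233))
[0.49845054 0.1100215  0.22599671]
```

View pics/c15.png

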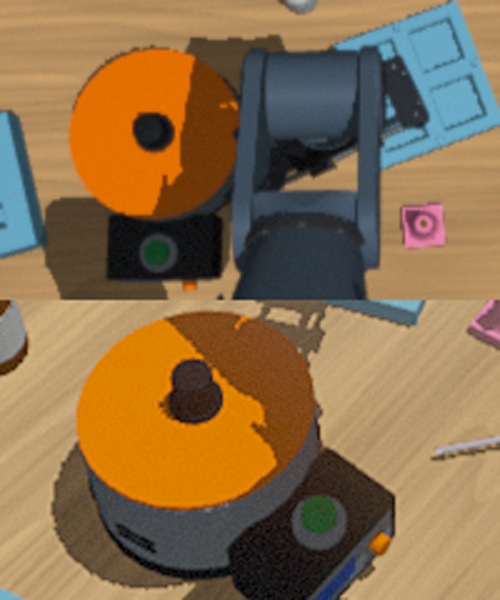

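Run:
```python
from h import *
s=camera("side");t=camera("top")
for o in lidfit(s,(60,200,260,345),(.12,.126))+lidfit(t,(60,150,220,300),(.12,.126)): print(*o)
print((np.array([.382,.339,.12])-get_obs()["position"])/.025)
```

```text
0.12 [0.5213 0.3364] 0.1015 247 247
0.126 [0.5177 0.339 ] 0.1008 247 247
0.12 [0.5232 0.3359] 0.1019 173 193
0.126 [0.5224 0.3346] 0.1015 173 193
[-4.66701464  9.09532177 -4.24408549]
```

The lid matches its original seated fit in both views (~(0.522,0.336) at z=0.12). Next is the plunger, with fingers shut.

Emit:
{"op": "arm_command", "data": {
  "plan": [
    [[-0.9,1.7,0],0],
    [[-1.8,3.4,0],0],
    [[-2.7,5.1,0],0],
    [[-3.6,6.8,0],0],
    [[-4.4,8.5,0],0]
  ]
}}

```text
time: 35.8
position: [0.3865, 0.3264, 0.2262]
tool_rot: [-0.147, 0.692, -0.692, 0.147]
ft_force: [1.5, 0.3, -0.4]
grip_width: 0.0006
```

Emit:
{"op": "arm_command", "data": {
  "plan": [
    [[-0.2,0.5,-0.6],0],
    [[-0.25,0.6,-1.8],0],
    [[-0.25,0.6,-3],0],
    [[-0.25,0.6,-4],0],
    [[-0.25,0.6,-4.5],0]
  ]
}}

```text
time: 36.3
position: [0.3802, 0.3394, 0.1115]
tool_rot: [0.148, -0.691, 0.692, -0.146]
ft_force: [-1.2, 0.1, -0.3]
grip_width: 0.0002
```

Run:
```python
from h import *
s=cap("side","pics/s16.png")
cv2.imwrite("pics/c16.png",cv2.resize(cv2.imread("pics/s16.png")[230:370,110:310],None,fx=3.5,fy=3.5,interpolation=cv2.INTER_CUBIC));print(get_obs()["position"],get_obs()["grip_width"])
```

```text
[0.37969585 0.3389469  0.11039842] 0.00045202674621891274
```

View pics/c16.png

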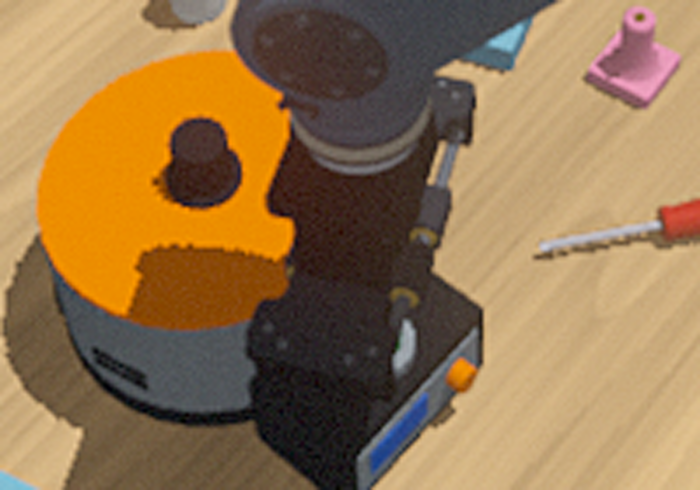

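The shut fingers are above the plunger, whose ring shows at crop (403,350), and clear of the lid. Pressing in small steps, watching the force.

Emit:
{"op": "arm_command", "data": {
  "plan": [
    [[0,0,-0.2],0],
    [[0,0,-0.4],0],
    [[0,0,-0.6],0],
    [[0,0,-0.8],0],
    [[0,0,-0.8],0]
  ]
}}

```text
time: 36.85
position: [0.3829, 0.3388, 0.094]
tool_rot: [-0.145, 0.692, -0.692, 0.146]
ft_force: [-1.0, 0.9, 4.8]
grip_width: 0.0006
```

Emit:
{"op": "arm_command", "data": {
  "plan": [
    [[0,0,-0.1],0],
    [[0,0,-0.2],0],
    [[0,0,-0.2],0]
  ]
}}

```text
time: 37.15
position: [0.3829, 0.3388, 0.0894]
tool_rot: [-0.145, 0.692, -0.692, 0.146]
ft_force: [-1.8, 1.1, 6.7]
grip_width: 0.0006
```

Emit:
{"op": "arm_command", "data": {
  "plan": [
    [[0,0,-0.1],0],
    [[0,0,-0.2],0],
    [[0,0,-0.2],0]
  ]
}}

```text
time: 37.45
position: [0.383, 0.3388, 0.0862]
tool_rot: [-0.145, 0.692, -0.692, 0.147]
ft_force: [-4.4, 0.5, 19.3]
grip_width: 0.0006
```

Emit:
{"op": "arm_command", "data": {
  "plan": [
    [[0,0,-0.1],0],
    [[0,0,-0.1],0],
    [[0,0,-0.1],0]
  ]
}}

```text
time: 37.75
position: [0.383, 0.3389, 0.086]
tool_rot: [-0.145, 0.692, -0.691, 0.147]
ft_force: [-7.5, -1.7, 37.8]
grip_width: 0.0008
```

The plunger has bottomed: force jumps at z≈0.086. Releasing and retreating.

Emit:
{"op": "arm_command", "data": {
  "plan": [
    [[0,0,0.5],0],
    [[0,0,1.2],0],
    [[0,0,2.5],0],
    [[0,0,4],0],
    [[0,0,5.5],0]
  ]
}}

```text
time: 38.25
position: [0.3821, 0.3376, 0.2197]
tool_rot: [0.146, -0.692, 0.692, -0.145]
ft_force: [0.8, 0.6, -0.8]
grip_width: 0.0003
```

Emit:
{"op": "arm_command", "data": {
  "plan": [
    [[0.2,-1.8,0],0],
    [[0.4,-3.6,0],0],
    [[0.6,-5.4,0],0],
    [[0.8,-7.2,0],0],
    [[1,-9,0],0]
  ]
}}

```text
time: 38.75
position: [0.4072, 0.1114, 0.2188]
tool_rot: [0.146, -0.692, 0.692, -0.146]
ft_force: [0.5, 0.6, 1.0]
grip_width: 0.0005
```

Emit:
{"op": "arm_command", "data": {
  "plan": [
    [[0,-1.8,0],0],
    [[0,-3.6,0],0],
    [[0,-5.4,0],0],
    [[0,-7.2,0],0],
    [[0,-9,0],0]
  ]
}}

```text
time: 39.25
position: [0.4068, -0.1137, 0.2188]
tool_rot: [0.146, -0.692, 0.692, -0.146]
ft_force: [0.1, 0.4, 0.1]
grip_width: 0.0005
```

Emit:
{"op": "arm_command", "data": {
  "plan": [
    [[0,0,0],0],
    [[0,0,0],0],
    [[0,0,0],0]
  ]
}}

```text
time: 39.55
position: [0.4067, -0.1107, 0.2185]
tool_rot: [-0.147, 0.692, -0.691, 0.146]
ft_force: [-0.2, 0.1, -0.3]
grip_width: 0.0004
```

Run:
```python
from h import *
s=cap("side","pics/s17.png");t=cap("top","pics/t17.png")
for o in lidfit(s,(60,200,260,345),(.12,))+lidfit(t,(60,150,220,300),(.12,)): print(*o)
for n,c,b in(("top",t,(100,255,180,290)),("side",s,(190,300,250,350))): print(n,[x for x in blobs(c,(55,80,40),(85,255,255),25)[1]])
a=cv2.imread("pics/t17.png")[140:290,80:330];b=cv2.imread("pics/s17.png")[210:360,90:340]
cv2.imwrite("pics/c17.png",cv2.resize(np.vstack([a,b]),None,fx=2,fy=2,interpolation=cv2.INTER_CUBIC));print(get_obs()["position"],get_obs()["ft_force"])
```

```text
0.12 [0.5214 0.3361] 0.1017 247 247
0.12 [0.5233 0.3356] 0.1019 193 193
top [([303, 188, 80, 74, 3762], [346.5, 221.7]), ([423, 235, 23, 34, 104], [434.2, 251.4]), ([137, 266, 11, 10, 86], [142.1, 270.6])]
side [([271, 144, 84, 65, 2791], [317.1, 177.7]), ([211, 318, 13, 16, 159], [217.1, 325.7])]
[ 0.40699127 -0.11021917  0.21865559] [0.06709336 0.36531426 0.44059192]
```

View pics/c17.png

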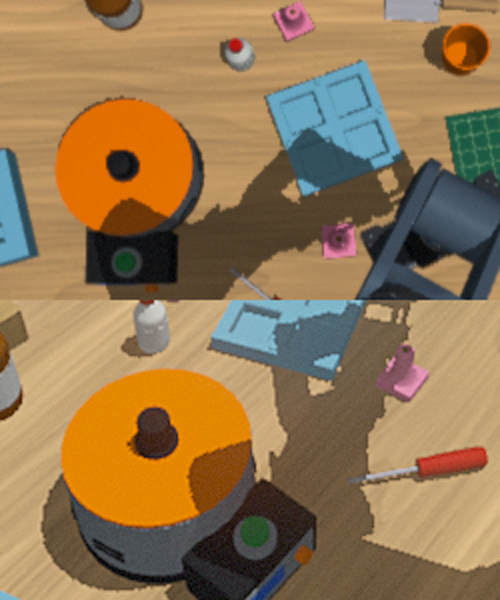

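The lid is seated level with its centre where it was at the start. The plunger is up again at px (217,326) against (217,325) at the start. The bottle, cup and pink pieces stand where they were, and the arm is clear.

```bash
python3 -c "
from rig import hand_in; print(hand_in())"
```

```text
the job is handed in; nothing more can be done
None
```

The job is done and handed in at about 40 s of the 210 s allowed; `hand_in()` gives no verdict. I laid the lid on the mat, stood the two yellow castings found in the mould on the drum floor, put the lid back, and pressed and released the start plunger.

**Last checks:**
- **Lid:** its centre measures within about 1.5 mm of the rim centre in both cameras, at seated height. I had no direct tilt reading; level is judged from the circle fits matching those at the start.
- **Plunger:** it bottomed at z ≈ 0.086 m, about 38 N at the end, and is back up within 1 px in both views.
- **Castings:** both were last seen standing in the drum just before the lid went on. The mould is empty.
- **Bottle and cup:** both still stand in place, and the arm touches nothing.

**What went wrong or disagreed:**
- **First lid grip:** I lifted before the fingers had closed, so they caught only the knob's top edge. I set the lid back on the drum and regripped lower.
- **First casting:** it was found about 3 cm from where I released it, still standing inside the drum. I placed the second one clear of it.

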